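Lock the bag sealer's head and press its dial knob home

ROBOT

A 6-joint arm with a two-finger parallel gripper is mounted at the origin on the work surface. World frame = base frame: x ahead of the robot, y to its left, z up, the work surface at z = 0. Lengths are in m, angles in rad, forces in N, time in s.
With the tool pointing down it reaches from about 0.35 to 0.85 m from the base axis. Payload 8.1 kg.
Tool frame: the origin (TCP) lies on the centre line of the jaws, within the pads' length; the fingertips stand 8 mm ahead of it and the grasp point (between the pads) lies 11 mm behind it (manip.tips_ahead is the distance from the TCP to the fingertips, in m); z points along the fingers, x is the direction in which the jaws open and shut, and the axes are right-handed (so a half turn about z gives the same grasp; the last joint's range is limited). The gripper opens to 85 mm and grips with 20 to 120 N. Pads are 22 mm wide; open, the fingers measure 114 mm over their backs; the gripper's body (76 mm by 85 mm) begins 54 mm behind the grasp point. The pads swing forward as they close: fully open they stand 13 mm farther back than shut.
Start: joints at [-1.253, 0.13, 1.488, -0, 1.523, -0.085], TCP at [0.235, -0.552, 0.239] pointing down, gripper open.
Joint ranges: [-2.96, 2.96], [-0.89, 2.26], [0.02, 2.5], [-1.34, 4.48], [0, 2.73], [-2.66, 2.66]. Speed limits (rad/s): [2.39, 2.39, 2.79, 3.14, 3.14, 3.14].

INTERFACE

Orientations are given as a unit quaternion [x, y, z, w].
In Python, from workcell import manip, imaging gives the robot as it stands.
- The arm moves only by the tool arm_command, never from a script. Its argument "moves" is text: rows parted by semicolons, each of 7 numbers parted by spaces: the shift along the world's x, y, z in mm, then the turn, a rotation vector about the world's x, y, z in degrees, then the closure, from 0 (fully open) to 1 (shut). In form: tx ty tz wx wy wz hand; .... A call has 1 to 5 rows; each row shifts and turns the commanded pose from where the row before left it; what a row does not reach is not made up. A row lasts 1/8 s, in which the tool goes at most 62.5 mm and 10.7 degrees, less where a joint would pass 70% of its speed; a pose out of reach is approached as far as the arm can. A call is refused whole if a number of a shift passes 62.5 or a number of a turn 10.7, either way. A call with a gripper value outside its range is refused whole. The fingers move at their own pace and stop on an object; "force" is the grip in N (left out, the last holds). Time passes only in rows, so rows that do not move let the fingers close. It gives the time, the measured TCP pose, the force and the opening at its end, in the units of the state.
- manip.state(): the state, without advancing time (a new reading comes with each control period).
- imaging.capture(name): name is "side" or "top" or "wrist"; returns the picture (384x512x3 uint8, red, green, blue); there is no depth.
- imaging.camera_params(name): a dict with "fx", "fy", "cx", "cy" (pixels), "k1" (the pictures are not rectified: a ray, as slopes to the right and down, at radius r is drawn at 1 + k1 r^2 times it, then the intrinsics apply), "world_from_camera" (4x4, takes a point from camera to world coordinates). Camera axes: x right, y up, looking along -z (the intrinsics and any distortion apply to the point x, -y, -z); pixel columns grow to the right and rows downward; lengths in m; the calibration is good to about 2 mm. A picture is of the moment at which its call begins: read the wrist's pose just before it. camera_params takes no time and is no camera call; for the wrist camera it gives the pose at the moment of the call.
- manip.job_done(): hands the job in, once; it reports no verdict.
The state is a dict: "time": time; "joints": joint angles; "qvel": joint speeds; "tau": joint torques, N m; "tool_pos": TCP position; "orientation": TCP orientation; "wrist_force": force on the tool from outside, world axes, zero at the start; "torque": the same for the moment, N m; "grip_width": finger opening in m.
Only numpy, scipy, OpenCV 4.12 (cv2) and the standard library are available. Lean on these libraries where they do the work, as an engineer would, in place of code of your own. Each camera call takes 0.05 s, during which the arm holds its last target. There are 200 camera calls.

TASK

On the shop counter's bag sealer, first lock the sliding grey control head where it stands by turning its orange clamp knob clockwise to the stop. Then take the loose black dial knob, turn it so that its D-hole matches the head's brass D-shaft, push it fully onto the shaft and keep pressing so that the sprung shaft is held in: finish while still holding the knob pressed down. Leave the control head where it was (within about 1 cm) and do not disturb the goods and tools around.

Things in the scene. Friction and masses are not known exactly. Their poses are not given: they have to be found in the camera images.
- clamp (a joint): angle of the orange clamp knob on the control head, rad: 0 free, 1.22 its stop; starts at 0 to 0.2, grows as it is turned clockwise seen from above. From about 0.9 it jams the head on its rail (turning then takes about 0.2 N m, before that 0.03). Locked beyond 1.05; it stays where it is left. Free, the head slides at under 1 N; locked, at about 10 N
- clamp_grip (a point): grip point of the clamp knob, on its axis, 10 mm below the top of its wing, about 107 mm above the counter. The wing is a bar 44 mm long (this point's x), 14 mm thick (y), its faces from 18 mm below to 10 mm above this point; below it a round hub 36 mm across. z up. The frame turns with the clamp. The D-shaft is 110 mm away
- head_top (a point): centre of the top face of the grey control head (85 mm along x, 190 mm along y, top 76 mm above the counter), which slides along its y. The clamp knob stands 55 mm towards -y, the D-shaft 55 mm towards +y. From 90 mm towards +x lie the sealer's blue jaws, up to 110 mm above the counter
- shaft_tip (a point): centre of the top end of the brass D-shaft, upright on the head: 12 mm across, one flat 3 mm from the axis; x points from the axis to the flat, z up. It stands 24 mm out of the head's top (tip 100 mm above the counter), its top 2 mm chamfered. It resists turning (0.25 N m) and need not be turned
- shaft (a joint): how far the D-shaft is pushed in, m: 0 out, 0.006 bottomed. A spring pushes it out: about 4 N to start it, 9 N to bottom it. At the end it must be held in beyond 0.004
- dial_knob_center (a point): centre of the loose black dial knob, upright on the counter, 48 mm tall: round skirt 40 mm across, 18 mm tall, above it a wing 38 mm long (x), 20 mm thick (y), 30 mm tall; grip the wing's flat faces (from 6 mm below to 24 mm above this point). A white line on the wing's top and end marks the +x side. 50 to 80 g. Seated on the shaft, this point is 10 mm above shaft_tip
- dial_knob_hole (a point): mouth of the knob's blind D-hole, centre of its underside (24 mm below its centre), same axes: 14 mm deep, 14 mm across, its flat 4 mm from the axis towards +x (the white line's side), so 1 mm clearance all round. With the hole's roof on the shaft's tip the skirt is still 10 mm above the head, so there is room to press the shaft in
- spice_jar: bystander, to be left alone: amber glass jar, red cap, 50 mm across, 80 mm tall; origin at the centre of its underside
- tomato_tin: bystander, to be left alone: red tin, 73 mm across, 110 mm tall; origin at the centre of its underside
- tea_carton: bystander, to be left alone: green carton 70 x 120 x 100 mm; origin at the centre of its underside
- oil_bottle: bystander, to be left alone: green bottle, 72 mm across, 240 mm tall; origin at the centre of its underside
- tape_roll: bystander, to be left alone: brown ring lying flat, 76 mm across, 30 mm tall; origin at the centre of its underside
- screwdriver: bystander, to be left alone: small screwdriver with a red handle lying flat, 170 mm long; origin at the centre of its underside, handle towards -x
Mind the look-alikes: they are no part of the job. Of the things that look like the part that bears dial_knob_center, the largest one is meant.

How it is judged:
On the way, in this order (a step that is already met when the one before it is completed fails the run):
1. the clamp knob is turned to lock, the head still where it was (value of joint clamp above 1.05 rad and distance of head_top from where it was at the start of the episode below 0.01 m), for 0.2 s.
2. the dial knob is fully on the D-shaft (z of dial_knob_center in the frame of shaft_tip between 0.007 and 0.0115 m and horizontal distance between dial_knob_center and shaft_tip below 0.0035 m and angle between the z axis of dial_knob_center and the z axis of shaft_tip, either way round below 0.12 rad and angle between the x axis of dial_knob_center and the x axis of shaft_tip, either way round below 0.35 rad), for 0.2 s.
At the end, for the whole second after the job is handed in: clamp beyond 1.05 rad; head within 10 mm of its start; knob fully on the shaft (centre 7 to 11.5 mm above the tip, 3.5 mm off axis at most, upright within 0.12 rad, pointer within 0.35 rad of the flat); fingers on it (over 2 N), shaft held in over 4 mm (all of step 1 and all of step 2 and value of joint shaft above 0.004 m and contact force between the fingers and dial_knob above 2 N); the arm keeps its last pose, push and grip.
It fails at once if one of the goods or tools around is moved more than 30 mm (distance of any of spice_jar, tomato_tin, tea_carton, oil_bottle, tape_roll, screwdriver from where it was at the start of the episode above 0.03 m).
It also fails if it takes over 48 s, if anything falls off the work surface, if the arm or the gripper's body presses on something with over 40 N, if the wrist force passes 120 N, or if a joint passes its speed limit or range.

## Working session

There is one attempt and no reset: what is moved stays moved. The work goes in short steps, Python scripts to look and compute and a tool call to move; the robot and the scene stay as the last step left them, time stands still between calls to the robot, and variables do not carry over. Pictures are saved under pics/ and viewed, about 8 in all and at most 12, crops included, and the job is handed in when it is done.

Besides the shell and the picture viewer there is one more tool, called after "Emit:" in YAML: its name, and indented under it one key for each argument. arm_command: Moves the arm, as the interface text tells. Its arguments: {"type":"object","properties":{"moves":{"type":"string"},"force":{"type":"number"}},"required":["moves"]}

```bash
ls; mkdir -p pics; python3 - <<'E'
from workcell import manip, imaging
import cv2,numpy as np
for n in("top","side"):
    im=imaging.capture(n); cv2.imwrite(f"pics/{n}0.png",im[:,:,::-1])
    p=imaging.camera_params(n); print(n,{k:v for k,v in p.items()})
a=cv2.imread("pics/top0.png")
cv2.imwrite("pics/top0b.png",cv2.resize(a,(800,600),interpolation=cv2.INTER_CUBIC))
print(manip.state(), manip.tips_ahead)
E
```

```text
pics
top {'fx': 388.5464637803882, 'fy': 388.5464637803882, 'cx': 253.33385286405405, 'cy': 194.1254623435708, 'k1': -0.08542040437853347, 'world_from_camera': array([[ 0.00894356,  0.99778973, -0.06584582,  0.47597912],
       [-0.99994892,  0.00923412,  0.00410984, -0.11975612],
       [ 0.00470878,  0.0658057 ,  0.99782135,  1.27109732],
       [ 0.        ,  0.        ,  0.        ,  1.        ]])}
side {'fx': 451.47927081386695, 'fy': 451.47927081386695, 'cx': 252.74128193384024, 'cy': 192.61660951615352, 'k1': -0.17916321168325736, 'world_from_camera': array([[ 0.99982239,  0.01368805, -0.01295485,  0.51665926],
       [-0.01857566,  0.59961096, -0.80007602, -0.97759294],
       [-0.00318361,  0.80017456,  0.59975873,  0.73840034],
       [ 0.        ,  0.        ,  0.        ,  1.        ]])}
{'time': 0.1, 'joints': array([-1.25340423e+00,  1.31096848e-01,  1.48917018e+00,  1.36864736e-05,
        1.52294260e+00, -8.54080557e-02]), 'qvel': array([ 1.18905920e-03, -2.97577639e-03, -9.63622438e-05, -6.75310177e-04,
       -1.41352550e-03,  5.28023616e-04]), 'tau': array([ 2.05610922e-03, -5.70951605e+01, -5.01940906e+01, -7.81453400e-05,
        8.20917747e-03, -8.99954466e-05]), 'tool_pos': array([ 0.23507404, -0.55153263,  0.2383427 ]), 'orientation': array([ 8.34264468e-01, -5.51363894e-01, -6.29765163e-04, -5.07041801e-04]), 'wrist_force': array([0.27046229, 0.80398588, 0.53625148]), 'torque': array([ 0.07655264, -0.04035555,  0.02055692]), 'grip_width': 0.08535647015144382} 0.008
```

View pics/top0b.png

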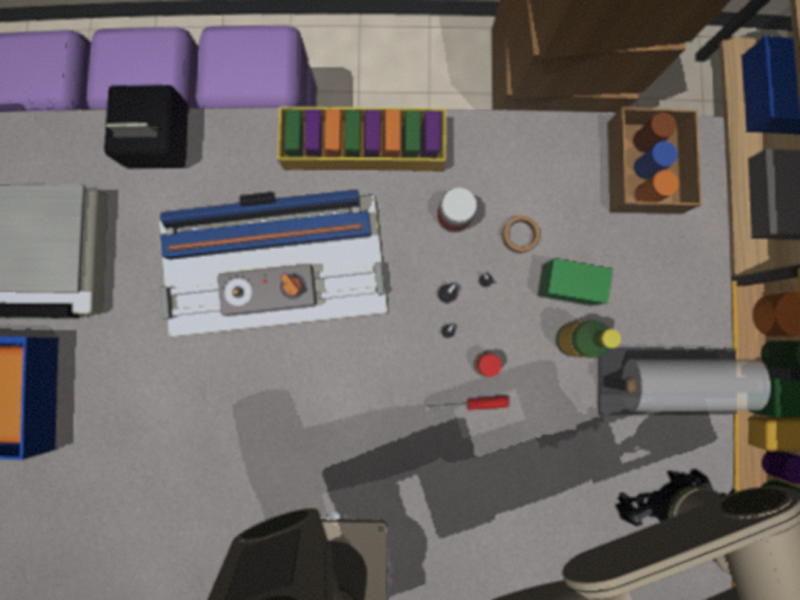

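View pics/side0.png

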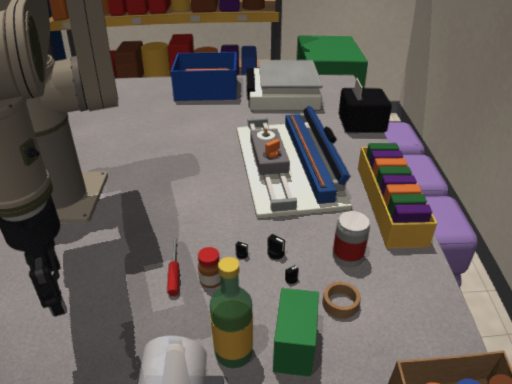

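Top view (800x600): orange clamp (290,286), shaft's white ring (237,291). There are three black knob candidates: A (449,291), B (486,279), C (449,329). A looks largest in both views (side view (276,246)). I'll confirm it with an enlarged crop.

```bash
cat > h.py <<'E'
from workcell import manip, imaging
import cv2,numpy as np
from scipy.spatial.transform import Rotation as R
def K(p): return np.array([[p["fx"],0,p["cx"]],[0,p["fy"],p["cy"]],[0,0,1.]]), np.array([p["k1"],0,0,0,0.])
def px2w(p,uv,z):
    k,d=K(p); n=cv2.undistortPoints(np.array([[uv]],float),k,d)[0,0]
    T=p["world_from_camera"]; v=T[:3,:3]@[n[0],-n[1],-1]; o=T[:3,3]
    return o+v*(z-o[2])/v[2]
def w2px(p,X):
    k,d=K(p); T=p["world_from_camera"]; c=T[:3,:3].T@(np.array(X)-T[:3,3])
    c=c*[1,-1,-1]; return cv2.projectPoints(c.reshape(1,3),np.zeros(3),np.zeros(3),k,d)[0].ravel()
E
python3 - <<'E'
from h import *
a=cv2.imread("pics/top0.png"); b=cv2.imread("pics/side0.png")
f=lambda c:cv2.resize(c,(400,300),interpolation=cv2.INTER_CUBIC)
v=lambda x,y,i,w=64,h=48:f(i[y-h//2:y+h//2,x-w//2:x+w//2])
# crops: knobs top, head top ; knobs side, head side
cv2.imwrite("pics/c1.png",np.vstack([np.hstack([v(298,193,a,72,54),v(170,184,a,72,54)]),np.hstack([v(268,255,b,80,60),v(270,143,b,80,60)])]))
p=imaging.camera_params("top")
for n,(x,y),z in [("A",(449,291),.04),("B",(486,279),.03),("C",(449,329),.03),("clamp",(290,286),.117),("shaft",(237,291),.09),("jar",(489,363),.08)]:
    print(n,px2w(p,(x/1.5625,y/1.5625),z).round(3))
E
```

```text
A [ 0.583 -0.233  0.04 ]
B [ 0.61 -0.31  0.03]
C [ 0.506 -0.234  0.03 ]
clamp [0.583 0.078 0.117]
shaft [0.575 0.187 0.09 ]
jar [ 0.439 -0.308  0.08 ]
```

View pics/c1.png

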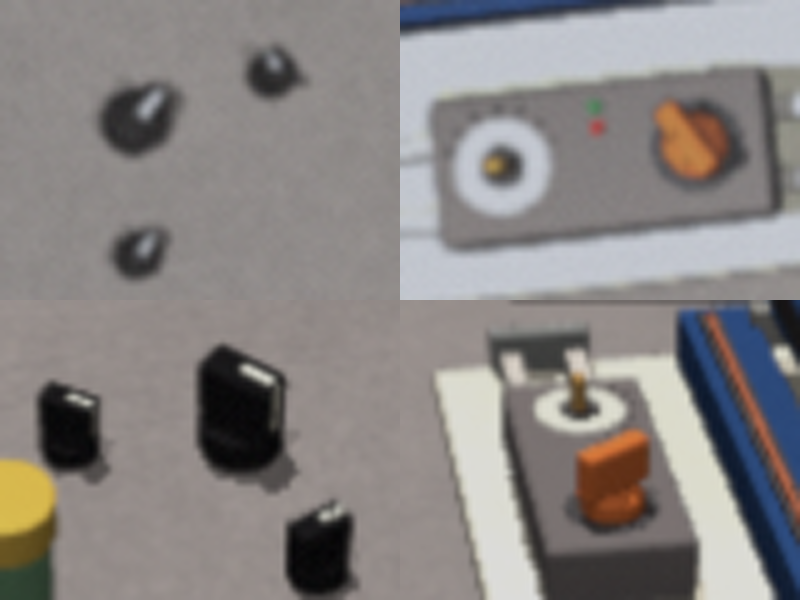

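Crop check: A (crop (138,118)) is clearly the largest in both views, taller and wider than B and C. It has the white line, pointing up-right, so A is the dial knob. I'll go to the clamp first.

Emit:
arm_command:
  moves: "0 0 50 0 0 0 0; 10 30 50 0 0 0 0; 29 52 0 0 0 0 0; 29 52 0 0 0 0 0; 29 52 0 0 0 0 0"

```text
time: 0.72
tool_pos: [0.3327, -0.3643, 0.339]
orientation: [0.834, -0.552, -0.0, -0.0]
wrist_force: [0.2, -0.6, -0.5]
grip_width: 0.0854
```

Emit:
arm_command:
  moves: "29 52 0 0 0 0 0; 29 52 0 0 0 0 0; 29 52 0 0 0 0 0; 29 52 0 0 0 0 0; 29 52 0 0 0 0 0"

```text
time: 1.35
tool_pos: [0.4777, -0.1041, 0.339]
orientation: [0.834, -0.551, -0.0, 0.0]
wrist_force: [0.5, -1.0, -0.1]
grip_width: 0.0851
```

Emit:
arm_command:
  moves: "29 52 0 0 0 0 0; 29 52 0 0 0 0 0; 24 55 -20 0 0 0 0; 20 40 -30 0 0 0 0; 0 0 0 0 0 0 0"

```text
time: 1.98
tool_pos: [0.5776, 0.0952, 0.2849]
orientation: [0.835, -0.55, -0.003, 0.002]
wrist_force: [0.1, 0.3, -0.2]
grip_width: 0.0854
```

```bash
python3 - <<'E'
from h import *
s=manip.state(); p=imaging.camera_params("wrist"); im=imaging.capture("wrist")[:,:,::-1]
print(s["time"],s["tool_pos"],s["joints"],s["wrist_force"]);print(p)
cv2.imwrite("pics/w1.png",im)
for X in ([.583,.078,.117],[.575,.187,.1]): print(w2px(p,X))
import json;np.save("w1.npy",p,allow_pickle=True)
E
```

```text
1.975 [0.5776178  0.09518615 0.28489059] [7.53618793e-02 8.31477149e-02 1.45633477e+00 6.36145068e-04
 1.60930433e+00 1.23947151e+00] [ 0.06336219  0.31405769 -0.22281958]
{'fx': 312.5718509319812, 'fy': 312.5718509319812, 'cx': 256.9757232109211, 'cy': 189.05317558794326, 'k1': -0.0399884174173887, 'world_from_camera': array([[ 0.39685045,  0.88499704,  0.24349528,  0.6381229 ],
       [-0.91787901,  0.38343985,  0.10233284,  0.12041346],
       [-0.00280153, -0.26411004,  0.96448849,  0.41833285],
       [ 0.        ,  0.        ,  0.        ,  1.        ]])}
[275.11319195 174.32112404]
[172.85746119 136.0401266 ]
```

View pics/w1.png

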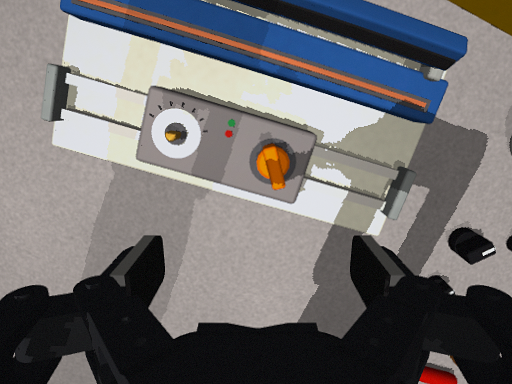

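Wrist view: clamp at (273,163) with its wing running (268,150)-(278,187), shaft at (175,134) in the white ring, head corners about (152,87), (315,132), (297,203), (137,160). I'll enlarge clamp and shaft.

```bash
python3 - <<'E'
from h import *
a=cv2.imread("pics/w1.png")
c=lambda x,y:cv2.resize(a[y-25:y+25,x-25:x+25],(400,400),interpolation=cv2.INTER_CUBIC)
cv2.imwrite("pics/c2.png",np.hstack([c(175,134),c(274,165)]))
p=np.load("w1.npy",allow_pickle=True).item()
for q in ((152,87),(315,132),(297,203),(137,160)): print(px2w(p,q,.076).round(4))
E
```

```text
[0.61   0.2296 0.076 ]
[0.6355 0.0518 0.076 ]
[0.5547 0.0353 0.076 ]
[0.5293 0.2202 0.076 ]
```

View pics/c2.png

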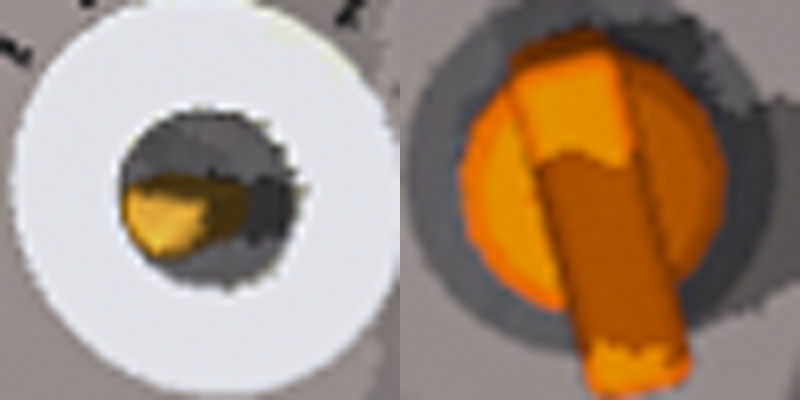

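```bash
python3 - <<'E'
from h import *
p=np.load("w1.npy",allow_pickle=True).item()
C=[px2w(p,(249+(x-400)/8,140+y/8),.117) for x,y in((512,75),(615,50),(690,360),(590,395))]
C=np.array(C);print(C.round(4),C.mean(0)); a=C[0]+C[1]-C[2]-C[3]; print(np.degrees(np.arctan2(a[1],a[0])),np.linalg.norm(a)/2,np.linalg.norm(C[0]-C[1]))
print("shaft",px2w(p,(150+165/8,109+224/8),.1))
h=np.array([[.61,.2296],[.6355,.0518],[.5547,.0353],[.5293,.2202]]); m=h.mean(0)
y=h[0]+h[3]-h[1]-h[2]; y/=np.linalg.norm(y); print(m,np.degrees(np.arctan2(y[1],y[0])),m+.055*y,m-.055*y)
s=manip.state(); print(R.from_quat(s["orientation"]).as_matrix())
E
```

```text
[[0.6009 0.0989 0.117 ]
 [0.6086 0.0887 0.117 ]
 [0.5771 0.0643 0.117 ]
 [0.568  0.0738 0.117 ]] [0.58863051 0.08142014 0.117     ]
37.56924445287762 0.040577330878514964 0.012763439779278758
shaft [0.57318866 0.1887722  0.1       ]
[0.582375 0.134225] 97.98851140411254 [0.5747314  0.18869128] [0.5900186  0.07975872]
[[ 3.94367792e-01 -9.18941267e-01 -4.58170434e-03]
 [-9.18951745e-01 -3.94369632e-01 -5.32825259e-04]
 [-1.31724993e-03  4.42049432e-03 -9.99989362e-01]]
```

Emit:
arm_command:
  moves: "6 -7 -50 0 0 7.2 0; 5 -7 -50 0 0 7.1 0; 0 0 -35 0 0 0 0; 0 0 0 0 0 0 0"
  force: 40

```text
time: 2.52
tool_pos: [0.5878, 0.0769, 0.1521]
orientation: [0.896, -0.444, -0.002, 0.001]
wrist_force: [0.7, -0.6, 0.5]
grip_width: 0.0851
```

```bash
python3 - <<'E'
from h import *
s=manip.state(); p=imaging.camera_params("wrist"); im=imaging.capture("wrist")[:,:,::-1]
print(s["time"],s["tool_pos"],s["wrist_force"],s["torque"]); M=R.from_quat(s["orientation"]).as_matrix(); print(np.degrees(np.arctan2(M[1,0],M[0,0])))
cv2.imwrite("pics/w2.png",im)
np.save("w2.npy",p,allow_pickle=True)
for X in ([.589,.081,.117],[.574,.1887,.1]): print(w2px(p,X))
cv2.imwrite("pics/w2b.png",cv2.resize(im[40:290,60:390],(792,600),interpolation=cv2.INTER_CUBIC))
E
```

```text
2.525 [0.58776026 0.07691396 0.15206381] [ 0.70183013 -0.60471213  0.45772263] [ 0.03247419 -0.04509722 -0.00796795]
-52.721183451230715
[252.07054659 215.79501596]
[ 91.41598002 119.79801045]
```

View pics/w2b.png

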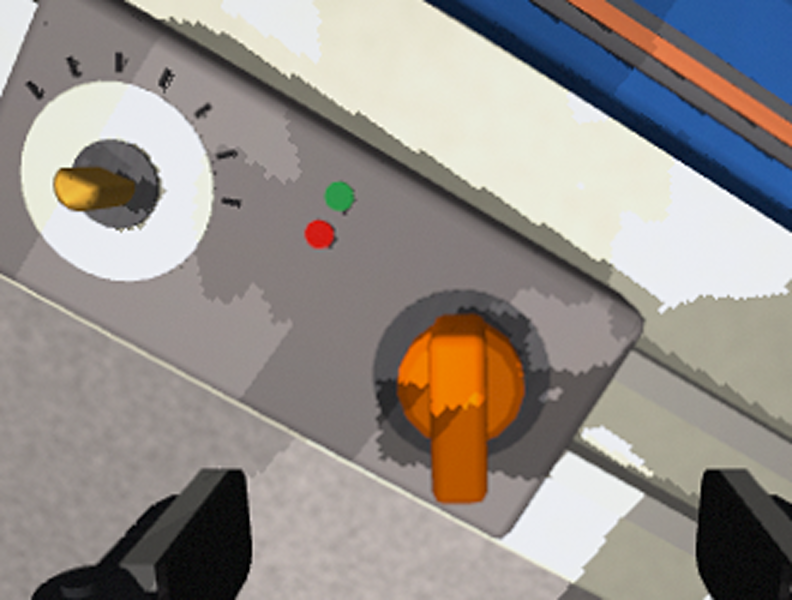

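Wrist view 2 (crop): the wing is upright in the picture, (433,333)-(486,502), so it lines up with the jaws. Its centre agrees with the estimate to about 2 mm. I'll go down and grip.

Emit:
arm_command:
  moves: "2 5 -20 0 0 0 0; 0 0 -32 0 0 0 0; 0 0 0 0 0 0 0.5; 0 0 0 0 0 0 1; 0 0 0 0 0 0 1"
  force: 40

```text
time: 3.2
tool_pos: [0.5933, 0.0835, 0.1046]
orientation: [0.896, -0.443, 0.001, -0.001]
wrist_force: [-0.1, 0.0, 0.2]
grip_width: 0.0323
```

Emit:
arm_command:
  moves: "0 0 0 0 0 0 1; 0 0 0 0 0 0 1; 0 0 0 0 0 0 1"

```text
time: 3.58
tool_pos: [0.5927, 0.0834, 0.104]
orientation: [0.896, -0.443, 0.001, -0.0]
wrist_force: [-1.6, 0.7, 5.8]
grip_width: 0.0131
```

```bash
cat > st.py <<'E'
from h import *
s=manip.state(); M=R.from_quat(s["orientation"]).as_matrix()
print(s["time"],s["tool_pos"].round(4),"F",s["wrist_force"].round(1),"T",s["torque"].round(2),"w",s["grip_width"].round(4),"yaw",np.degrees(np.arctan2(M[1,0],M[0,0])).round(1),"j6",s["joints"][5].round(2))
E
python3 st.py
```

```text
Traceback (most recent call last):
  File "st.py", line 3, in <module>
    print(s["time"],s["tool_pos"].round(4),"F",s["wrist_force"].round(1),"T",s["torque"].round(2),"w",s["grip_width"].round(4),"yaw",np.degrees(np.arctan2(M[1,0],M[0,0])).round(1),"j6",s["joints"][5].round(2))
                                                                                                      ^^^^^^^^^^^^^^^^^^^^^
AttributeError: 'float' object has no attribute 'round'
```

```bash
sed -i 's/s\["grip_width"\].round(4)/round(s["grip_width"],4)/;s/^print(/print(round(s["tau"][5],2),/' st.py; python3 st.py; python3 - <<'E'
from h import *
p=np.load("w2.npy",allow_pickle=True).item(); print(px2w(p,(251.3,213.8),.117))
E
```

```text
0.0 3.575 [0.5927 0.0834 0.104 ] F [-1.6  0.7  5.8] T [-0.01  0.35  0.03] w 0.0131 yaw -52.6 j6 0.97
[0.58969754 0.08208003 0.117     ]
```

Emit:
arm_command:
  moves: "0.1 -0.8 0 0 0 -9 1; 0.1 -0.8 0 0 0 -9 1; 0.1 -0.8 0 0 0 -9 1; 0 0 0 0 0 0 1"

```text
time: 4.08
tool_pos: [0.5937, 0.0809, 0.1041]
orientation: [0.768, -0.64, 0.001, -0.001]
wrist_force: [2.8, -1.8, 5.3]
grip_width: 0.0127
```

```bash
python3 st.py
```

```text
1.72 4.075 [0.5937 0.0809 0.1041] F [ 2.8 -1.8  5.3] T [-0.05 -0.52  0.03] w 0.0127 yaw -79.6 j6 1.44
```

Emit:
arm_command:
  moves: "0 -0.8 0 0 0 -9 1; 0 -0.7 0 0 0 -9 1; -0.1 -0.7 0 0 0 -9 1; 0 0 0 0 0 0 1"

```text
time: 4.58
tool_pos: [0.5935, 0.0788, 0.1041]
orientation: [-0.598, 0.801, -0.001, 0.001]
wrist_force: [2.1, 0.4, 6.5]
grip_width: 0.013
```

```bash
python3 st.py
```

```text
1.3 4.575 [0.5935 0.0788 0.1041] F [2.1 0.4 6.5] T [-0.04 -0.38 -0.09] w 0.013 yaw -106.5 j6 1.91
```

Emit:
arm_command:
  moves: "-0.2 -0.7 0 0 0 -5 1; -0.1 -0.3 0 0 0 -4 1; 0 0 0 0 0 0 1"

```text
time: 4.95
tool_pos: [0.5932, 0.0779, 0.1041]
orientation: [-0.534, 0.845, -0.001, 0.001]
wrist_force: [2.3, 0.6, 6.0]
grip_width: 0.0133
```

```bash
python3 st.py
```

```text
0.44 4.95 [0.5932 0.0779 0.1041] F [2.3 0.6 6. ] T [ 0.02 -0.35 -0.11] w 0.0133 yaw -115.4 j6 2.06
```

Emit:
arm_command:
  moves: "0 -0.3 0 0 0 -4 1; 0 0 0 0 0 0 1"

```text
time: 5.2
tool_pos: [0.593, 0.0776, 0.104]
orientation: [-0.505, 0.863, -0.001, 0.001]
wrist_force: [0.8, -0.4, 7.3]
grip_width: 0.0131
```

```bash
python3 st.py
```

```text
0.95 5.2 [0.593  0.0776 0.104 ] F [ 0.8 -0.4  7.3] T [-0.03 -0.22  0.37] w 0.0131 yaw -119.4 j6 2.13
```

Emit:
arm_command:
  moves: "0 0 0 0 0 -1.5 1; 0 0 0 0 0 0 1; 0 0 0 0 0 0 1"

```text
time: 5.58
tool_pos: [0.593, 0.0775, 0.1041]
orientation: [-0.494, 0.869, -0.001, 0.001]
wrist_force: [1.2, 0.6, 6.2]
grip_width: 0.0126
```

```bash
python3 st.py
```

```text
0.93 5.575 [0.593  0.0775 0.1041] F [1.2 0.6 6.2] T [-0.06 -0.22  0.97] w 0.0126 yaw -120.8 j6 2.15
```

The torque climbed to 0.97 N·m with no turning left, so the clamp is at its stop. I'll relax, release, rise and look at the shaft from straight above.

Emit:
arm_command:
  moves: "0 0 0 0 0 1.5 1; 0 0 0 0 0 0 0; 0 0 0 0 0 0 0; 0 0 0 0 0 0 0; 0 0 35 0 0 0 0"

```text
time: 6.2
tool_pos: [0.5889, 0.0773, 0.1339]
orientation: [-0.503, 0.864, 0.002, -0.003]
wrist_force: [-0.7, 0.3, -0.4]
grip_width: 0.084
```

Emit:
arm_command:
  moves: "0 0 40 0 0 0 0; -25 48 0 0 0 0 0; -25 48 0 0 0 0 0; -26 50 -10 0 0 0 0; 0 0 0 0 0 0 0"

```text
time: 6.82
tool_pos: [0.5132, 0.2264, 0.1663]
orientation: [-0.505, 0.863, 0.001, -0.001]
wrist_force: [-0.4, -1.1, 0.2]
grip_width: 0.0855
```

```bash
python3 st.py; python3 - <<'E'
from h import *
p=imaging.camera_params("wrist"); im=imaging.capture("wrist")[:,:,::-1]
cv2.imwrite("pics/w3.png",im); np.save("w3.npy",p,allow_pickle=True)
print(p["world_from_camera"][:3,3])
u,v=w2px(p,[.574,.1887,.1]).round().astype(int); print(u,v, w2px(p,[.5897,.0815,.117]))
c=np.clip([u,v],25,[486,358]); c=im[c[1]-25:c[1]+25,c[0]-25:c[0]+25]; print(u-25,v-25)
cv2.imwrite("pics/c3.png",np.hstack([cv2.resize(c,(400,400),interpolation=cv2.INTER_CUBIC),cv2.resize(im,(400,300)).copy() if 0 else np.vstack([cv2.resize(im,(400,300)),np.zeros((100,400,3),np.uint8)])]))
E
```

```text
0.84 6.825 [0.5132 0.2264 0.1663] F [-0.4 -1.1  0.2] T [-0.04  0.01 -0.05] w 0.0855 yaw -119.3 j6 2.41
[0.57002757 0.19398791 0.30006908]
261 95 [425.5422789  -34.76288118]
236 70
```

View pics/c3.png

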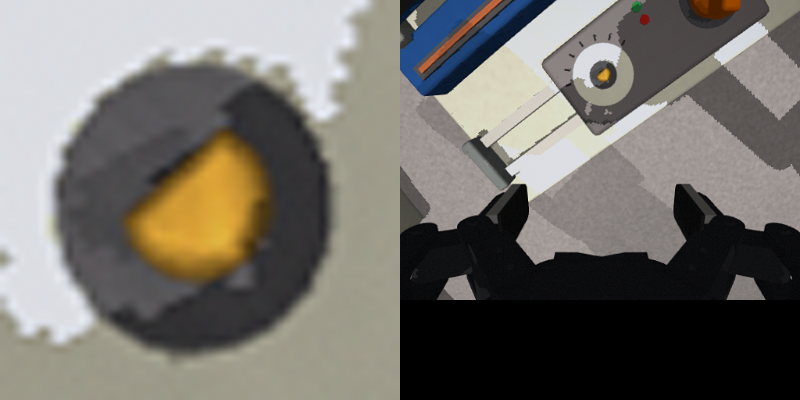

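The shaft's D is clear from above (crop, scale 8): flat edge (130,212)-(225,132), axis about (195,203).

```bash
python3 - <<'E'
from h import *
p=np.load("w3.npy",allow_pickle=True).item()
f=lambda x,y:px2w(p,(236+(x+.5)/8-.5,70+(y+.5)/8-.5),.1)
a,b,c=f(130,212),f(225,132),f(195,203); d=b-a; n=np.array([-d[1],d[0]]); 
if n@((a+b)/2-c)[:2]<0:n=-n
print(a,b,c,"flat dir",np.degrees(np.arctan2(n[1],n[0])),n@(a-c)[:2]/np.linalg.norm(n))
# ring centre check + knob A white line dir in top view
p=imaging.camera_params("top")
k=lambda x,y:px2w(p,(262+x/5.556,166+y/5.556),.048)
print(k(138,115),k(128,128),k(160,95))
E
```

```text
[0.57622698 0.19390416 0.1       ] [0.57781962 0.18466463 0.1       ] [0.57436533 0.1892143  0.1       ] flat dir 9.78009569297578 0.0026312468547943896
[ 0.58120689 -0.23052465  0.048     ] [ 0.57373106 -0.2248494   0.048     ] [ 0.59276077 -0.24304478  0.048     ]
```

Emit:
arm_command:
  moves: "3 -50 20 0 0 0 0; 3 -60 0 0 0 -3 0; 3 -60 0 0 0 -3 0; 3 -60 0 0 0 -3 0; 3 -60 0 0 0 -3 0"

```text
time: 7.5
tool_pos: [0.5307, -0.07, 0.1879]
orientation: [-0.408, 0.913, -0.0, 0.0]
wrist_force: [0.4, 0.0, 0.1]
grip_width: 0.0852
```

Emit:
arm_command:
  moves: "3 -60 0 0 0 -2 0; 2 -60 -20 0 0 0 0; 0 0 0 0 0 0 0"

```text
time: 7.88
tool_pos: [0.5339, -0.1911, 0.166]
orientation: [-0.391, 0.92, 0.0, -0.001]
wrist_force: [-0.3, 0.9, 0.4]
grip_width: 0.0854
```

```bash
python3 st.py; python3 - <<'E'
from h import *
p=imaging.camera_params("wrist"); im=imaging.capture("wrist")[:,:,::-1]
cv2.imwrite("pics/w4.png",im); np.save("w4.npy",p,allow_pickle=True)
print(p["world_from_camera"][:3,3])
u,v=w2px(p,[.581,-.231,.048]).round().astype(int); u=np.clip(u,50,462);v=np.clip(v,50,334);print(u-50,v-50)
cv2.imwrite("pics/c4.png",cv2.resize(im[v-50:v+50,u-50:u+50],(600,600),interpolation=cv2.INTER_CUBIC))
E
```

```text
-0.77 7.875 [ 0.5339 -0.1911  0.166 ] F [-0.3  0.9  0.4] T [ 0.04 -0.01  0.  ] w 0.0854 yaw -134.0 j6 1.91
[ 0.58090189 -0.23679924  0.29971145]
201 61
```

View pics/c4.png

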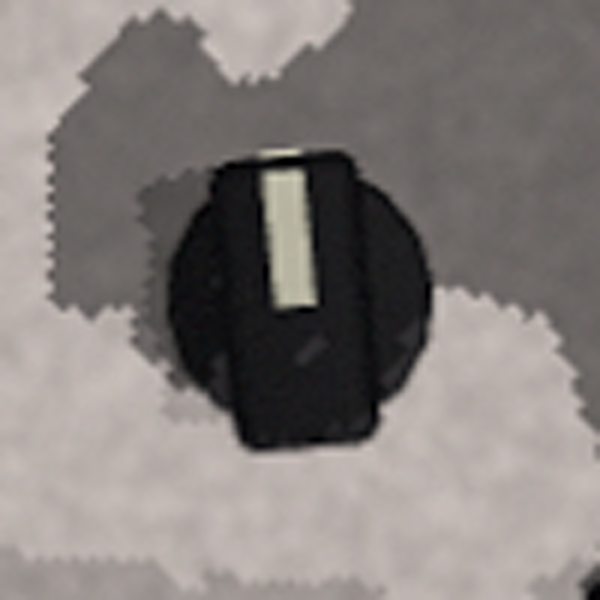

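The big knob is now seen from above: wing top (213,165), (355,152), (380,440), (243,448), with the white line at the upper end.

```bash
python3 - <<'E'
from h import *
p=np.load("w4.npy",allow_pickle=True).item()
f=lambda x,y:px2w(p,(201+(x+.5)/6-.5,61+(y+.5)/6-.5),.048)
C=np.array([f(*q) for q in((213,163),(355,155),(380,440),(243,448))]); a=C[0]+C[1]-C[2]-C[3]
w=f(283,170)-f(297,305)
print(C.mean(0),np.degrees(np.arctan2(a[1],a[0])),np.degrees(np.arctan2(w[1],w[0])),np.linalg.norm(a)/2,np.linalg.norm(C[0]-C[1]),np.linalg.norm(C[2]-C[3]))
E
```

```text
[ 0.58094642 -0.23028807  0.048     ] -38.55824512120303 -38.14710176850777 0.03645145258078793 0.018249327390110905 0.018243196078148054
```

Emit:
arm_command:
  moves: "24 -20 -10 0 0 2.8 0; 23 -19 -10 0 0 2.8 0; 0 0 -50 0 0 0 0; 0 0 0 0 0 0 0; 0 0 0 0 0 0 0"
  force: 80

```text
time: 8.55
tool_pos: [0.5832, -0.2245, 0.0993]
orientation: [-0.438, 0.899, -0.0, 0.0]
wrist_force: [-0.7, 0.5, 0.5]
grip_width: 0.0851
```

```bash
python3 st.py
```

```text
-0.0 8.55 [ 0.5832 -0.2245  0.0993] F [-0.7  0.5  0.5] T [ 0.03 -0.04  0.04] w 0.0851 yaw -128.0 j6 1.78
```

Emit:
arm_command:
  moves: "-2.2 -5.8 -20 0 0 -0.4 0; 0 0 -49 0 0 0 0; 0 0 0 0 0 0 0; 0 0 0 0 0 0 0.4; 0 0 0 0 0 0 0.5"

```text
time: 9.18
tool_pos: [0.5823, -0.2315, 0.0315]
orientation: [-0.435, 0.9, -0.002, 0.001]
wrist_force: [0.2, 0.9, 0.5]
grip_width: 0.0512
```

```bash
python3 st.py
```

```text
-0.0 9.175 [ 0.5823 -0.2315  0.0315] F [0.2 0.9 0.5] T [ 0.04 -0.02  0.02] w 0.0512 yaw -128.4 j6 1.78
```

Emit:
arm_command:
  moves: "0 0 0 0 0 0 1; 0 0 0 0 0 0 1; 0 0 0 0 0 0 1; 0 0 0 0 0 0 1"

```text
time: 9.68
tool_pos: [0.5817, -0.2311, 0.0304]
orientation: [-0.435, 0.9, -0.001, 0.001]
wrist_force: [-1.3, -0.2, 6.6]
grip_width: 0.0183
```

```bash
python3 st.py
```

```text
-0.0 9.675 [ 0.5817 -0.2311  0.0304] F [-1.3 -0.2  6.6] T [0.   0.1  0.05] w 0.0183 yaw -128.4 j6 1.78
```

Emit:
arm_command:
  moves: "0 0 50 0 0 0 1; 0 0 60 0 0 0 1; 0 0 50 0 0 0 1; 0 50 0 0 0 8 1; 0 60 0 0 0 8 1"

```text
time: 10.3
tool_pos: [0.5809, -0.1205, 0.19]
orientation: [-0.557, 0.831, -0.001, 0.001]
wrist_force: [0.5, 0.7, -2.1]
grip_width: 0.0188
```

Emit:
arm_command:
  moves: "-1 60 0 0 0 8 1; -1 60 0 0 0 8 1; -1 60 0 0 0 8 1; -1 60 0 0 0 7.4 1; -2 50 0 0 0 0 1"

```text
time: 10.92
tool_pos: [0.574, 0.1717, 0.1888]
orientation: [0.761, -0.649, -0.0, -0.0]
wrist_force: [1.2, 0.2, -0.9]
grip_width: 0.0185
```

Emit:
arm_command:
  moves: "0 15 -20 0 0 0 1; 0 0 0 0 0 0 1; 0 0 0 0 0 0 1"

```text
time: 11.3
tool_pos: [0.5745, 0.1829, 0.1684]
orientation: [0.76, -0.65, -0.0, 0.001]
wrist_force: [-0.2, 0.4, -0.8]
grip_width: 0.0187
```

```bash
python3 st.py; python3 - <<'E'
from h import *
p=imaging.camera_params("wrist"); im=imaging.capture("wrist")[:,:,::-1]
cv2.imwrite("pics/w5.png",im); np.save("w5.npy",p,allow_pickle=True)
print(w2px(p,[.5744,.1892,.1]))
cv2.imwrite("pics/c5.png",cv2.resize(im[100:325,100:400],(800,600),interpolation=cv2.INTER_CUBIC))
E
```

```text
0.01 11.3 [0.5745 0.1829 0.1684] F [-0.2  0.4 -0.8] T [-0.01  0.07 -0.05] w 0.0187 yaw -81.1 j6 1.64
[246.86328905 203.10990428]
```

View pics/c5.png

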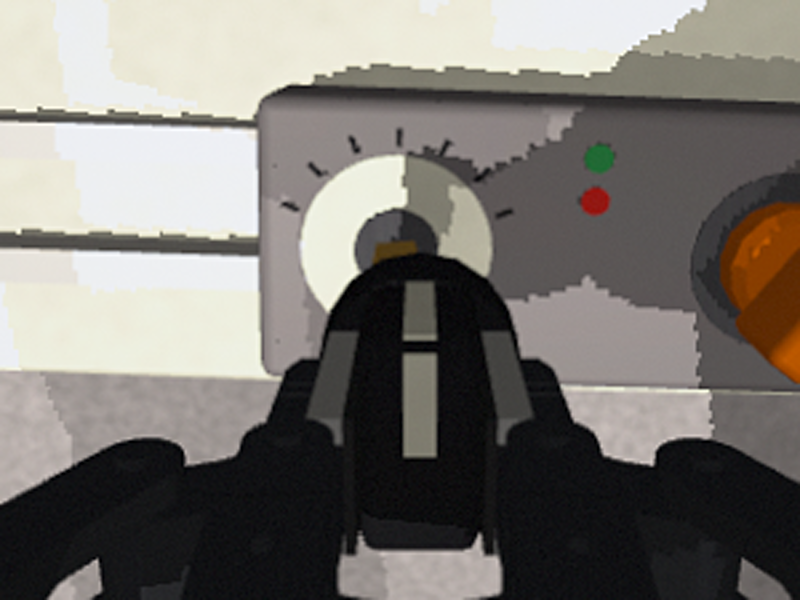

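Wrist view: the knob is held upright with its pointer up, the wing top's +x edge at crop (420,347) and skirt edge at (418,253). The shaft's flat is parallel at (395,243). I'll compare with the projected model.

```bash
python3 - <<'E'
from h import *
p=np.load("w5.npy",allow_pickle=True).item(); s=manip.state()
M=R.from_quat(s["orientation"]).as_matrix(); t=s["tool_pos"]; x=-M[:,1]; 
print("knob x",np.degrees(np.arctan2(x[1],x[0])), x)
c=t.copy(); zb=.1684-.0304
g=lambda X:((w2px(p,X)-100)*800/300).round(1)
for off in(-.001,0):
    a=c+off*x
    for n,d,z in(("wing+x top",.019,zb+.048),("wing-x top",-.019,zb+.048),("skirt+x top",.02,zb+.018),("skirt +x bot",.02,zb)):
        q=a+d*x; q[2]=z; print(off,n,g(q))
print("flat mid",g([.5744+.003*np.cos(.16),.1892+.003*np.sin(.16),.1]))
E
```

```text
knob x 8.882938699265985 [ 9.88005878e-01  1.54416187e-01 -1.62052596e-04]
-0.001 wing+x top [416.  337.3]
-0.001 wing-x top [415.8 556.3]
-0.001 skirt+x top [416.4 271. ]
-0.001 skirt +x bot [416.5 244.8]
0 wing+x top [416. 331.]
0 wing-x top [415.8 551. ]
0 skirt+x top [416.4 265.8]
0 skirt +x bot [416.5 240.1]
flat mid [391.5 263.7]
```

```bash
python3 - <<'E'
from h import *
p=np.load("w5.npy",allow_pickle=True).item()
g=lambda X:((w2px(p,X)-100)*800/300).round(1)
u=np.array([np.cos(.16),np.sin(.16)]);s=np.array([.5744,.1892])
for z in(.076,.078,.08): print(z,g([*(s+.003*u),z]))
im=cv2.imread("pics/w3.png"); 
# ring radii: fit ring inner hub top edge via w3 crop centre (192,208) r~135/8px
q=np.load("w3.npy",allow_pickle=True).item()
c=px2w(q,(236+192/8,70+208/8),.077); e=px2w(q,(236+327/8,70+208/8),.077); print(c,np.linalg.norm(e-c))
r=np.linalg.norm(e-c)
print("hub top edge",g([*(s+r*u),.077]),"observed y~208")
E
python3 st.py
```

```text
0.076 [394.1 239. ]
0.078 [393.9 240.8]
0.08 [393.7 242.7]
[0.57422836 0.18897064 0.077     ] 0.011587665199865075
hub top edge [393.7 210. ] observed y~208
-0.01 11.35 [0.5749 0.1828 0.1689] F [-0.2 -1.4  0.4] T [-0.   -0.01  0.03] w 0.0188 yaw -81.1 j6 1.64
```

Emit:
arm_command:
  moves: "1.2 6.5 -14 0 0 0 1; 0 0 -20 0 0 0 1; 0 0 0 0 0 0 1; 0 0 0 0 0 0 1"

```text
time: 11.85
tool_pos: [0.5756, 0.1907, 0.1343]
orientation: [0.76, -0.65, -0.0, 0.0]
wrist_force: [0.3, 0.1, -0.3]
grip_width: 0.019
```

```bash
python3 st.py
```

```text
-0.0 11.85 [0.5756 0.1907 0.1343] F [ 0.3  0.1 -0.3] T [ 0.    0.06 -0.  ] w 0.019 yaw -81.0 j6 1.65
```

Emit:
arm_command:
  moves: "0.3 -1.2 0 0 0 0 1; 0 0 -4 0 0 0 1; 0 0 -2 0 0 0 1; 0 0 -2 0 0 0 1; 0 0 0 0 0 0 1"

```text
time: 12.48
tool_pos: [0.5759, 0.1897, 0.1265]
orientation: [0.76, -0.65, -0.0, 0.0]
wrist_force: [0.3, 0.4, -0.3]
grip_width: 0.0185
```

```bash
python3 st.py
```

```text
-0.0 12.475 [0.5759 0.1897 0.1265] F [ 0.3  0.4 -0.3] T [ 0.03 -0.01 -0.03] w 0.0185 yaw -81.0 j6 1.65
```

Emit:
arm_command:
  moves: "0 0 -3 0 0 0 1; 0 0 -3 0 0 0 1; 0 0 -3 0 0 0 1; 0 0 0 0 0 0 1; 0 0 0 0 0 0 1"

```text
time: 13.1
tool_pos: [0.5761, 0.1897, 0.1178]
orientation: [0.76, -0.65, 0.0, -0.0]
wrist_force: [0.1, -0.6, -0.6]
grip_width: 0.0187
```

```bash
python3 st.py
```

```text
0.0 13.1 [0.5761 0.1897 0.1178] F [ 0.1 -0.6 -0.6] T [-0.02 -0.04 -0.04] w 0.0187 yaw -81.0 j6 1.65
```

Emit:
arm_command:
  moves: "0 0 -2 0 0 0 1; 0 0 -2 0 0 0 1; 0 0 -1.5 0 0 0 1; 0 0 0 0 0 0 1; 0 0 0 0 0 0 1"

```text
time: 13.72
tool_pos: [0.5764, 0.1898, 0.1128]
orientation: [0.76, -0.65, 0.0, -0.0]
wrist_force: [-1.3, -0.1, 5.8]
grip_width: 0.0188
```

```bash
python3 st.py
```

```text
0.0 13.725 [0.5764 0.1898 0.1128] F [-1.3 -0.1  5.8] T [-0.11  0.42  0.  ] w 0.0188 yaw -81.0 j6 1.65
```

Emit:
arm_command:
  moves: "0 0 -1.5 0 0 0 1; 0 0 -1.5 0 0 0 1; 0 0 -0.7 0 0 0 1; 0 0 0 0 0 0 1; 0 0 0 0 0 0 1"

```text
time: 14.35
tool_pos: [0.5765, 0.1899, 0.11]
orientation: [0.76, -0.65, 0.0, -0.0]
wrist_force: [-4.1, -0.8, 11.0]
grip_width: 0.0187
```

```bash
python3 st.py
```

```text
0.0 14.35 [0.5765 0.1899 0.11  ] F [-4.1 -0.8 11. ] T [-0.18  0.92  0.02] w 0.0187 yaw -81.0 j6 1.65
```

Emit:
arm_command:
  moves: "-0.6 -0.1 -0.5 0 0 0 1; 0 0 -0.5 0 0 0 1; 0 0 0 0 0 0 1; 0 0 0 0 0 0 1"

```text
time: 14.85
tool_pos: [0.5765, 0.1899, 0.1099]
orientation: [0.76, -0.65, 0.001, -0.001]
wrist_force: [-5.2, -1.5, 15.2]
grip_width: 0.0188
```

```bash
python3 st.py; python3 - <<'E'
from h import *
p=imaging.camera_params("wrist"); im=imaging.capture("wrist")[:,:,::-1]; b=imaging.capture("side")[:,:,::-1]
a=cv2.resize(im[60:285,100:400],(400,300),interpolation=cv2.INTER_CUBIC)
t=cv2.resize(b[98:188,215:335],(400,300),interpolation=cv2.INTER_CUBIC)
cv2.imwrite("pics/c6.png",np.hstack([a,t]))
g=lambda X:((w2px(p,X)-[100,60])*400/300).round(1)
s=manip.state();print("clamp pred",g([.5897,.0815,.117]))
E
```

```text
0.0 14.85 [0.5765 0.1899 0.1099] F [-5.2 -1.5 15.2] T [-0.22  1.    0.02] w 0.0188 yaw -81.0 j6 1.65
clamp pred [523.4 269.8]
```

View pics/c6.png

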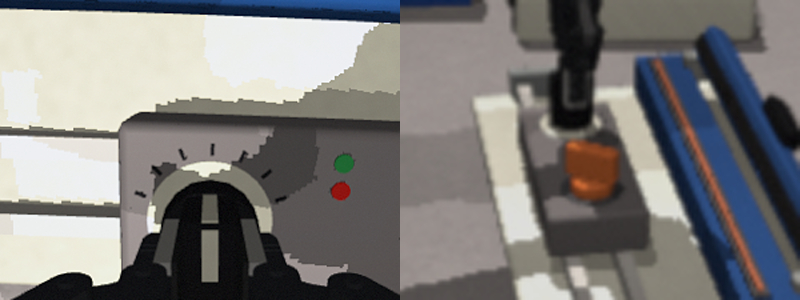

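The force rose from 11 to 15 N while the height stayed at 0.110 m, so the shaft is bottomed at about 6 mm. The picture shows the knob on the dial with its pointer up, the clamp turned and the head in place. Handing in.

```bash
python3 st.py; python3 -c "
from workcell import manip; print(manip.job_done())"
```

```text
0.0 14.95 [0.5765 0.1899 0.1099] F [-5.3 -0.5 14.4] T [-0.28  1.02 -0.04] w 0.0185 yaw -81.0 j6 1.65
the job is handed in; nothing more can be done
None
```

I locked the control head, put the dial knob on the D-shaft, and handed the job in at about 15 s with the arm still holding the knob pressed down. `manip.job_done()` gives no verdict, so the results below are my own readings.

- **Clamp:** I turned it clockwise about 68°, and the torque then rose to 0.97 N·m with nothing left to turn, so it is at its stop.
- **Dial knob:** I used the largest of the three look-alikes. I turned it about 47° so its pointer is within about 1° of my estimate of the shaft's flat. It slid on without resistance.
- **Press:** the height stayed at 0.110 m while the push rose from 11 to about 15 N. By that height the shaft is in about 6 mm, so I take it as bottomed. The grip reads 18.5 mm across the wing, set to 80 N.
- **Head and surroundings:** the final picture shows the head where it was. My path stayed clear of the goods and tools, but I did not re-measure where they stand.

Two readings did not fully agree. Estimates of how far the knob sits off centre in the grip ranged from 1 to 2.6 mm; I used 1.5 mm and it fitted. A sideways push of about 5 N along x remained, and a 0.6 mm correction did not relieve it.

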